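# Clear the wax off a microtome knife holder and hold its sprung clamp open on the scraper

### The arm

A 7-joint arm with a two-finger parallel gripper is mounted at the origin on a cart in front of the work surface, level with it; the furniture and walls round the work are solid. World frame = base frame: x ahead of the robot, y to its left, z up, the work surface at z = 0. Lengths are in mm, angles in degrees, forces in N, time in s.
With the tool pointing down it reaches from about 400 to 850 mm from the base axis. Payload 10.4 kg.
Tool frame: the origin (TCP) lies between the finger pads; the fingertips stand env.tcp_to_tips ahead of it and the grasp point (between the pads) lies 2 mm behind it (env.tcp_to_tips is the distance from the TCP to the fingertips, in mm); z points along the fingers, y is the line along which they close (so a half turn about z gives the same grasp; the last joint's range is limited). The gripper opens to 85 mm and grips with 20 to 120 N. Pads are 22 mm wide; open, the fingers measure 114 mm over their backs; the gripper's body (76 mm by 85 mm) begins 54 mm behind the grasp point. The pads swing forward as they close: fully open they stand 13 mm farther back than shut.
Start: joints at [-71.31, 19.034, -3.707, 83.658, 1.238, 77.344, -5.071], TCP at [213.594, 587.39, 248.338] pointing down, gripper open.
Joint ranges: [-148.97, 148.97], [-28.65, 121.19], [-84.17, 76.75], [9.2, 138.47], [-72.65, 252.65], [3.7, 117.97], [-149.18, 149.18]. Speed limits (degrees/s): [127.2, 127.2, 159.86, 159.86, 180, 180, 180].

### API

Orientations are given as [roll, pitch, yaw] about the fixed x, y, z axes, in that order (R = Rz(yaw) Ry(pitch) Rx(roll)).
In Python, from cell import env, imaging, order gives the robot as it stands.
- The arm moves only by the tool apply_moves, never from a script. Its argument "targets" is a list of rows, each an object with "claw": the finger opening in mm, from 0 to 85.4; "travel": the shift along the tool's x, y, z in mm, a list of three; "spin": the turn about the tool's z in rad. A call has 1 to 8 rows; each row shifts and turns the commanded pose from where the row before left it, along the tool's axes as they then stand; what a row does not reach is not made up. A row lasts 1/12 s, in which the tool goes at most 41.7 mm and 7.16 degrees, less where a joint would pass 70% of its speed; a pose out of reach is approached as far as the arm can. A call with a gripper value outside its range is refused whole. The fingers move at their own pace and stop on an object; "grip_force" is the grip in N (left out, the last holds). Time passes only in rows, so rows that do not move let the fingers close. It gives the time, the measured TCP pose, the force, the opening and the grip force at its end, in the units of the state.
- env.read_state(): the state, without advancing time (a new reading comes with each control period).
- imaging.read_camera(name): name is "scene" or "top" or "wrist"; returns a dict with "image" (420x560x3 uint8, red, green, blue), "intrinsics" (3x3 intrinsics, pixels), "k1" (the pictures are not rectified: a ray, as slopes to the right and down, at radius r is drawn at 1 + k1 r^2 times it, then the intrinsics apply), "R" (3x3) and "t" (3): a world point X has camera coordinates R X + t. Camera axes: x right, y down, z forward; pixel columns grow to the right and rows downward; lengths in mm; the calibration is good to about 2 mm. A picture is of the moment at which its call begins. There is no depth.
- order.finish_job(): hands the job in; it is judged then, once.
The state is a dict: "time": time; "joint_pos": joint angles; "qvel": joint speeds; "joint_torque": joint torques, N m; "ee_pos": TCP position; "orientation": TCP orientation; "wrist_force": force on the tool from outside, world axes, zero at the start; "ft_torque": the same for the moment, N m; "gripper_width": finger opening in mm; "gripper_force": force on a finger pad.
Only numpy, scipy, OpenCV 4.12 (cv2) and the standard library are available. Lean on these libraries where they do the work, as an engineer would, in place of code of your own. Each camera call takes 0.05 s, during which the arm holds its last target. There are 200 camera calls.

### The job

This knife holder is off the microtome for its clean-out. Take the wax scraper by its handle, sweep the three paraffin offcuts along the holder's ledge and off its open left end into the blue waste tray without touching them with your fingers, then slide the scraper's blade flat and straight into the clamp's mouth, between the seat and the sprung clamp plate, until it drags snugly and just lifts the plate; do not force it further. Finish while still holding the scraper in there at that depth, keeping the plate cracked open so that I can brush out behind it; leave the tray and the other things round the holder where they are.

Things in the scene. Friction and masses are not known exactly. Their poses are not given: they have to be found in the camera images.
- scraper: Wax scraper, loose, flat, 160 mm long, 50 g. Origin: mid-length on its underside; z up, -y to the blade's edge, +y to the handle's end. Orange handle 24 mm wide, 14 thick, y = -17 to +80 (underside z = 0): grip from above across its width at y = +20 to +35. Steel blade 38 mm wide, 2 thick (z = 1 to 3), free edge at y = -80, clear of the handle for y = -80 to -17.
- blade_edge (a point): Middle of the scraper blade's free edge, at half the blade's thickness (1 mm above the blade's underside); axes as those of the scraper.
- handle (a point): Middle of the place to grip on the scraper's handle, 110 mm behind the blade's edge, 7 mm above the handle's underside; axes as those of the scraper.
- holder: Knife holder, grey and steel, fixed, 124 mm deep, 172 wide, 67 high. Origin: on the bench below the middle of the clamp's mouth; x into the mouth, y left along the ledge, z up. Flat ledge 24 mm up in front of it: x = -54 to -6, y = -76 to +96, open all round, left end over the tray. A chamfer at x = -6 to 0 rises to the level seat, 30 mm up, y = -62 to +62, back wall at x = 58.
- mouth (a point): Front edge of the seat at the middle of the clamp's mouth, on the seat's surface, 30 mm above the bench; axes as the holder's: the blade goes in along +x.
- ledge_right (a point): Middle of the ledge's right end, on its surface; axes as the holder's.
- ledge_left (a point): Middle of the ledge's left end, on its surface, above the tray's near part; axes as the holder's.
- clamp_lip (a point): Middle of the clamp plate's front edge, on its underside, above the mouth; axes as the holder's. Plate 112 mm wide, with a turned-up lead-in lip before the edge, rising 6 mm in 6. Its underside leans down inwards 1 mm per 7 mm; at the edge it is 6.0 to 7.2 mm above the seat (differs each time), so a blade lying on the seat meets it 28 to 37 mm in.
- clamp_plate (a joint): Lift of the clamp plate off its rest, straight up against springs, in m: 0 at rest, at most 0.006. It starts to lift at about 2 N from below, then takes 3 N more per mm. The blade pushed in against it drags with about 3 N at first, 6 N at 1 mm of lift, 12 N at 2.5 mm; 7 mm of further depth lifts it 1 mm.
- offcut_tray: Blue open waste tray, loose, 120 x 90 x 16 mm, walls and floor 3 to 5 mm, 0.5 kg, standing under the ledge's left end. Origin: under its centre; x along its 120 mm side, y along its 90 mm side, z up.
- chip_a: Offcut of cream paraffin, about 15 x 13 x 13 mm, 10 g, loose on the ledge. Origin: the middle of its underside as it lies at the start.
- chip_b: Offcut of cream paraffin, about 13 x 16 x 14 mm, 10 g, loose on the ledge. Origin: the middle of its underside as it lies at the start.
- chip_c: Offcut of cream paraffin, about 14 x 13 x 14 mm, 10 g, loose on the ledge. Origin: the middle of its underside as it lies at the start.
- blade_box: Bystander: blue and black dispenser box for microtome blades, 52 x 98 x 26 mm, loose. Origin: under its centre.
- cassette_green: Bystander: green tissue cassette with wax block, 40 x 28 x 11 mm, loose. Origin: under its centre.
- cassette_pink: Bystander: pink tissue cassette with wax block, 40 x 28 x 11 mm, loose. Origin: under its centre.
- brush: Bystander: slim brush with a dark red handle, 8 x 202 x 9 mm, loose. Origin: under its centre.
There are look-alikes about, which are no part of the job. Of the things that look like the scraper, the larger one is meant.

How it is judged (in metres and radians):
On the way:
1. with the scraper in the fingers, all three paraffin offcuts have been swept into the blue tray (x of chip_a in the frame of offcut_tray between -0.059 and 0.059 m and y of chip_a in the frame of offcut_tray between -0.044 and 0.044 m and z of each of chip_a, chip_b, chip_c in the frame of offcut_tray below 0.026 m and x of chip_b in the frame of offcut_tray between -0.059 and 0.059 m and y of chip_b in the frame of offcut_tray between -0.044 and 0.044 m and x of chip_c in the frame of offcut_tray between -0.059 and 0.059 m and y of chip_c in the frame of offcut_tray between -0.044 and 0.044 m and contact force between the fingers and scraper above 3 N), for 0.2 s.
At the end, for the whole second after the job is handed in: Offcuts in the tray; scraper still gripped, at rest, handle clear of bench and tray; blade flat and square to the mouth within 0.15 rad, its edge 22 to 56 mm past the seat's front and within 35 mm of the middle, pressing on the holder with over 2 N; clamp plate lifted 0.1 to 2.5 mm (all of step 1 and x of blade_edge in the frame of holder between 0.022 and 0.056 m and y of blade_edge in the frame of holder between -0.035 and 0.035 m and z of blade_edge in the frame of holder above 0.029 m and angle between the y axis of scraper and the x axis of holder, either way round below 0.15 rad and angle between scraper's own z axis and vertical below 0.15 rad and value of joint clamp_plate between 0.0001 and 0.0025 m and contact force between scraper and holder above 2 N and contact force between scraper and offcut_tray below 0.1 N and linear speed of scraper below 0.02 m/s and height (world z) of handle above 0.025 m); the arm keeps its last pose, push and grip.
It fails at once if an offcut is touched by the robot itself instead of the scraper (contact force between any of the fingers, the arm and chip_a above 0.3 N or contact force between any of the fingers, the arm and chip_b above 0.3 N or contact force between any of the fingers, the arm and chip_c above 0.3 N).
It fails at once if the clamp is forced: the plate is lifted by more than 4 mm, or the scraper is pressed on the holder with more than 40 N (value of joint clamp_plate above 0.004 m or contact force between scraper and holder above 40 N).
It fails at once if a bystander is shifted by more than 20 mm (distance of any of blade_box, cassette_green, cassette_pink, brush from where it was at the start of the episode above 0.02 m).
It fails at once if the tray is shifted by more than 40 mm (distance of offcut_tray from where it was at the start of the episode above 0.04 m).
It also fails if it takes over 46 s, if anything falls off the work surface, if the arm or the gripper's body presses on something with over 40 N, if the wrist force passes 120 N, or if a joint passes its speed limit or range.

## Working session

There is one attempt and no reset: what is moved stays moved. The work goes in short steps, Python scripts to look and compute and a tool call to move; the robot and the scene stay as the last step left them, time stands still between calls to the robot, and variables do not carry over. Pictures are saved under pics/ and viewed, at most 12 in all, crops included, and the job is handed in when it is done.

Besides the shell and the picture viewer there is one more tool, called by a JSON object that holds its "op" and its "data". apply_moves: Moves the arm, as the interface text tells. Its arguments: {"type":"object","properties":{"targets":{"type":"array"},"grip_force":{"type":"number"}},"required":["targets"]}

```bash
mkdir -p pics && cat > h.py <<'E'
import numpy as np, cv2
from cell import env, imaging, order
def snap(n,f=None):
    d=imaging.read_camera(n)
    if f: cv2.imwrite('pics/'+f,cv2.cvtColor(d['image'],cv2.COLOR_RGB2BGR))
    np.savez('cam_'+n+'.npz',**{k:np.asarray(v) for k,v in d.items()})
    return d
def ray(d,px,z):
    K=np.array(d['intrinsics']);k1=float(d['k1'])
    px=np.atleast_2d(np.array(px,float))
    dist=np.array([k1,0,0,0,0.])
    u=cv2.undistortPoints(px[:,None,:],K,dist)[:,0]
    R=np.array(d['R']);t=np.array(d['t'])
    c=-R.T@t
    w=np.c_[u,np.ones(len(u))]@R
    z=np.broadcast_to(z,(len(u),))
    return c+w*((z-c[2])/w[:,2])[:,None]
def proj(d,X):
    X=np.atleast_2d(np.array(X,float))
    return cv2.projectPoints(X[:,None],cv2.Rodrigues(np.array(d['R']))[0],np.array(d['t'],float),np.array(d['intrinsics'],float),np.array([float(d['k1']),0,0,0,0.]))[0][:,0]
def load(n): return dict(np.load('cam_'+n+'.npz'))
E
python3 - <<'E'
from h import *
for n in('scene','top'):
    d=snap(n,n+'1.png'); print(n,-d['R'].T@d['t'])
print(env.tcp_to_tips,env.read_state())
E
```

```text
scene [275.41300412 500.4202125  720.09822507]
top [ 446.92738498  -69.03984369 1235.9317695 ]
17.0 {'time': 0.1, 'joint_pos': array([-71.31242123,  19.06799368,  -3.70683541,  83.69980497,
         1.23591777,  77.34332165,  -5.07075666]), 'qvel': array([ 0.10922313, -0.0912298 ,  0.06413574, -0.10242544, -0.09414395,
       -0.0054926 , -0.06499502]), 'joint_torque': array([ 2.57357060e-03, -6.26745272e+01,  5.02260821e-02, -3.92427993e+01,
        1.64392259e-02,  7.02505160e-03,  1.23315945e-05]), 'ee_pos': array([213.47319288, 587.08838803, 247.61095312]), 'orientation': array([-1.79928651e+02,  1.62471704e-03,  1.60017976e+02]), 'wrist_force': array([1.19664435, 0.34229521, 0.26630872]), 'ft_torque': array([-0.00740233,  0.00816501,  0.00287637]), 'gripper_force': 0.0, 'gripper_width': 85.85989811863466}
```

View pics/scene1.png

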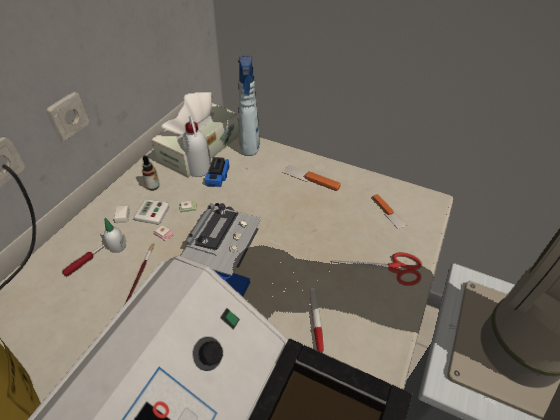

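View pics/top1.png

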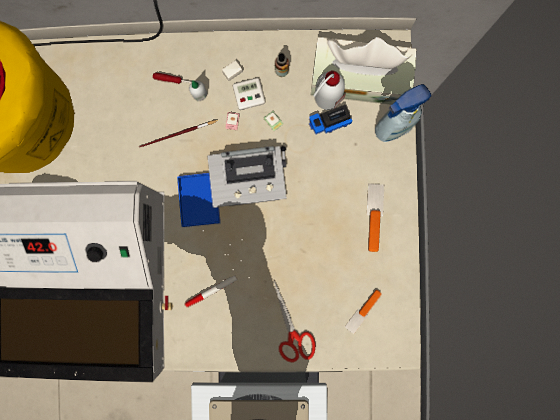

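The top view shows the holder at (247,175), chips at about (238,195), (252,190) and (269,188), and the tray at (199,201). Scraper candidates are the orange/steel one at (375,218), the smaller orange/steel one at (364,311), and the red/white knife at (208,292). The larger orange one at (375,218) fits the description. I'll check that in a close crop.

```bash
python3 - <<'E'
from h import *
d=load('top'); im=cv2.cvtColor(d['image'],cv2.COLOR_RGB2BGR)
a=cv2.resize(im[175:260,335:415],None,fx=5,fy=5,interpolation=cv2.INTER_CUBIC)
b=cv2.resize(im[140:235,170:300],None,fx=5.8,fy=5.8,interpolation=cv2.INTER_CUBIC)
cv2.imwrite('pics/cs.png',a);cv2.imwrite('pics/ch.png',b)
# sizes
for p,q in(((374,184),(374,251)),((349,330),(380,291))):
    P=ray(d,[p,q],2.);print(P,np.linalg.norm(P[0]-P[1]))
E
```

```text
[[ 616.8791403  -277.9894539     2.        ]
 [ 458.73546445 -274.71714972    2.        ]] 158.1775274387746
[[ 275.31499162 -213.78026751    2.        ]
 [ 365.16504255 -287.40700445    2.        ]] 116.16336791912087
```

View pics/cs.png

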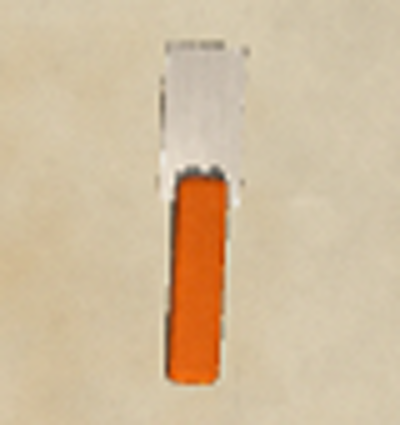

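View pics/ch.png

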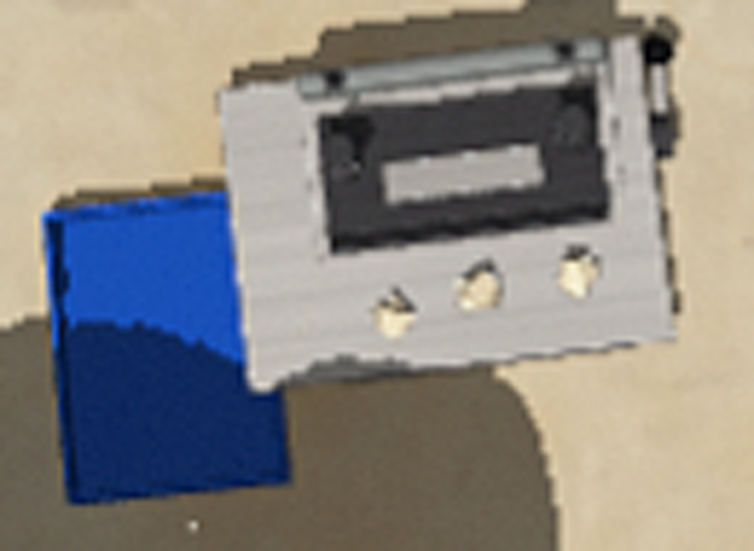

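The crops confirm it. The scraper at top px (375,218) measures 158 mm, against 116 mm for the small look-alike. Its blade points up the image and its handle towards the robot. The holder's front ledge corners are at (213.4,207.2) and (286.6,198.6), with the chips on the ledge.

```bash
cat > geo.py <<'E'
from h import *
d=load('top')
S=lambda p:(335+p[0]/5,175+p[1]/5)
H=lambda p:(170+p[0]/5.8,140+p[1]/5.8)
LF,RF=ray(d,[H((252,390)),H((676,340))],24)
yv=(LF-RF);L=np.linalg.norm(yv);yv/=L
xv=np.array([yv[1],-yv[0],0]); yaw=np.degrees(np.arctan2(xv[1],xv[0]))
mid=(LF+RF)/2
O=mid-10*yv+54*xv; O[2]=0   # ledge centre y=+10
def toH(P): P=np.asarray(P)-O; return np.c_[P@xv,P@yv]
E
python3 - <<'E'
from geo import *
print('ledge len',L,'yaw',yaw,'O',O)
print('plate front',toH(ray(d,[H((330,252)),H((606,217))],38)))
print('left edge top',toH(ray(d,[H((222,90))],24)), toH(ray(d,[H((222,90))],30)))
print('chips',toH(ray(d,[H((395,315)),H((480,288)),H((578,272))],31)))
t=ray(d,[H((45,212)),H((70,503)),H((290,483))],16);print('tray',t,toH(t))
e,h=ray(d,[S((206,45)),S((193,382))],[3,13]);v=e-h;print('scr',e,h,np.linalg.norm(v),np.degrees(np.arctan2(v[1],v[0])))
im=d['image'].astype(int)[175:260,335:415]
m=((im[...,0]>150)&(im[...,2]<80)&(im[...,1]<130)).astype(np.uint8)
r=cv2.minAreaRect(np.argwhere(m)[:,::-1].astype(np.float32));print(r)
b=ray(d,cv2.boxPoints(r)+[335,175],13);print(b)
s=load('scene');u=e.copy();print('proj scene edge,handle',proj(s,[e,h]), 'LF,RF',proj(s,[LF,RF]))
E
```

```text
ledge len 170.7782882172935 yaw 6.221745109242652 O [626.80854797  10.05091585   0.        ]
plate front [[ -4.52016445  56.92010077]
 [ -3.64115272 -53.41578447]]
left edge top [[68.60198068 94.83004217]] [[67.33460627 94.06782088]]
chips [[-31.69103984  34.51672033]
 [-24.95188034  -0.32701417]
 [-23.18971744 -39.7866914 ]]
tray [[637.09207665 185.23567304  16.        ]
 [518.49843329 173.98359624  16.        ]
 [525.89345581  84.69608984  16.        ]] [[ 29.20889514 173.03840776]
 [-89.90568269 174.70538876]
 [-92.23089855  85.14234656]]
scr [ 616.70958718 -283.05489124    3.        ] [ 457.71201607 -271.93286548   13.        ] 159.69948989759425 -4.001374347318842
((39.23895263671875, 55.95994567871094), (9.723383903503418, 40.36518478393555), 3.012787342071533)
[[ 459.09406368 -259.63064511   13.        ]
 [ 552.95747092 -266.35810219   13.        ]
 [ 551.58109903 -289.14931723   13.        ]
 [ 457.67207735 -282.29865162   13.        ]]
proj scene edge,handle [[287.13649691 167.42276561]
 [340.79800651 184.72346831]] LF,RF [[233.6410756  273.07793425]
 [263.07017998 216.92676053]]
```

Scraper: grip point about (507,-275), yaw -4.1°. Holder: origin (627,10), yaw 6.2°, and the ledge measures 171 mm against 172 given. The first move raises the arm and starts turning.

{"op": "apply_moves", "data": {"targets": [{"claw": 85,"travel": [0,0,-15],"spin": 0.12217},{"claw": 85,"travel": [0,0,-15],"spin": 0.12217},{"claw": 85,"travel": [0,0,-15],"spin": 0.12217},{"claw": 85,"travel": [0,0,-15],"spin": 0.12217},{"claw": 85,"travel": [0,0,-15],"spin": 0.12217},{"claw": 85,"travel": [0,0,-15],"spin": 0.12217},{"claw": 85,"travel": [0,0,-15],"spin": 0.12217},{"claw": 85,"travel": [0,0,-15],"spin": 0.12217}], "grip_force": 90}}

```text
time: 0.77
ee_pos: [213.5, 587.2, 368.6]
orientation: [-180.0, 0.0, 103.7]
wrist_force: [-0.5, -0.3, -0.5]
gripper_width: 84.8
gripper_force: 0.0
```

{"op": "apply_moves", "data": {"targets": [{"claw": 85,"travel": [0,0,0],"spin": 0.12217},{"claw": 85,"travel": [0,0,0],"spin": 0.12217},{"claw": 85,"travel": [0,0,0],"spin": 0},{"claw": 85,"travel": [0,0,0],"spin": 0}]}}

```text
time: 1.1
ee_pos: [213.4, 587.3, 367.9]
orientation: [-180.0, 0.0, 90.2]
wrist_force: [0.1, 0.5, -0.7]
gripper_width: 84.6
gripper_force: 0.0
```

{"op": "apply_moves", "data": {"targets": [{"claw": 85,"travel": [-28.1,24.5,0],"spin": 0},{"claw": 85,"travel": [-28.1,24.5,0],"spin": 0},{"claw": 85,"travel": [-28.1,24.5,0],"spin": 0},{"claw": 85,"travel": [-28.1,24.5,0],"spin": 0},{"claw": 85,"travel": [-28.1,24.5,0],"spin": 0},{"claw": 85,"travel": [-28.1,24.5,0],"spin": 0},{"claw": 85,"travel": [-28.1,24.5,0],"spin": 0},{"claw": 85,"travel": [-28.1,24.5,0],"spin": 0}]}}

```text
time: 1.77
ee_pos: [410.5, 360.9, 368.2]
orientation: [-180.0, 0.0, 90.3]
wrist_force: [0.9, -0.3, -0.1]
gripper_width: 85.3
gripper_force: 0.0
```

{"op": "apply_moves", "data": {"targets": [{"claw": 85,"travel": [-28.1,24.5,0],"spin": 0},{"claw": 85,"travel": [-28.1,24.5,0],"spin": 0},{"claw": 85,"travel": [-28.1,24.5,0],"spin": 0},{"claw": 85,"travel": [-28.1,24.5,0],"spin": 0},{"claw": 85,"travel": [-37.5,0,0],"spin": 0},{"claw": 85,"travel": [-37.5,0,0],"spin": 0},{"claw": 85,"travel": [-37.5,0,0],"spin": 0},{"claw": 85,"travel": [-37.5,0,0],"spin": 0}]}}

```text
time: 2.43
ee_pos: [507.4, 98.4, 368.0]
orientation: [-180.0, 0.0, 90.3]
wrist_force: [0.5, -0.2, 0.2]
gripper_width: 85.2
gripper_force: 0.0
```

{"op": "apply_moves", "data": {"targets": [{"claw": 85,"travel": [-37.5,0,0],"spin": 0},{"claw": 85,"travel": [-37.5,0,0],"spin": 0},{"claw": 85,"travel": [-37.5,0,0],"spin": 0},{"claw": 85,"travel": [-37.5,0,0],"spin": 0},{"claw": 85,"travel": [-37.5,0,0],"spin": 0},{"claw": 85,"travel": [-37.5,0,0],"spin": 0},{"claw": 85,"travel": [-37.5,0,0],"spin": 0},{"claw": 85,"travel": [-37.5,0,0],"spin": 0}]}}

```text
time: 3.1
ee_pos: [507.3, -201.4, 368.3]
orientation: [180.0, -0.0, 90.3]
wrist_force: [1.6, 0.5, 0.7]
gripper_width: 85.3
gripper_force: 0.0
```

{"op": "apply_moves", "data": {"targets": [{"claw": 85,"travel": [-37.5,0,0],"spin": 0},{"claw": 85,"travel": [-37.5,0,0],"spin": 0},{"claw": 85,"travel": [0,0,19],"spin": 0.1172},{"claw": 85,"travel": [0,0,19],"spin": 0.1172},{"claw": 85,"travel": [0,0,19],"spin": 0.1172},{"claw": 85,"travel": [0,0,19],"spin": 0.1172},{"claw": 85,"travel": [0,0,19],"spin": 0.1172},{"claw": 85,"travel": [0,0,19],"spin": 0.1172}]}}

```text
time: 3.77
ee_pos: [507.6, -274.6, 253.1]
orientation: [-180.0, -0.0, 49.7]
wrist_force: [0.4, 1.2, -0.3]
gripper_width: 85.3
gripper_force: 0.0
```

{"op": "apply_moves", "data": {"targets": [{"claw": 85,"travel": [0,0,19],"spin": 0.1172},{"claw": 85,"travel": [0,0,19],"spin": 0.1172},{"claw": 85,"travel": [0,0,19],"spin": 0.1172},{"claw": 85,"travel": [0,0,19],"spin": 0.1172},{"claw": 85,"travel": [0,0,19],"spin": 0.1172},{"claw": 85,"travel": [0,0,19],"spin": 0.1172},{"claw": 85,"travel": [0,0,19],"spin": 0.1172},{"claw": 85,"travel": [0,0,10],"spin": 0.1172}]}}

```text
time: 4.43
ee_pos: [506.9, -274.0, 108.9]
orientation: [-179.9, 0.1, -4.0]
wrist_force: [0.2, 0.4, 1.1]
gripper_width: 84.9
gripper_force: 0.0
```

```bash
python3 - <<'E'
from h import *
for n in('wrist','top'):
    d=snap(n,n+'2.png');im=d['image'].astype(int)
    m=((im[...,0]>140)&(im[...,2]<80)&(im[...,1]<130)&(im[...,1]>40)).astype(np.uint8)
    k,lab,st,c=cv2.connectedComponentsWithStats(m)
    for i in np.argsort(-st[1:,4])[:2]+1:
        r=cv2.minAreaRect(np.argwhere(lab==i)[:,::-1].astype(np.float32))
        b=ray(d,cv2.boxPoints(r),14);print(n,st[i],b.round(1).tolist(),b.mean(0))
E
```

```text
wrist [ 262  148   34  139 3631] [[553.1, -266.8, 14.0], [551.7, -286.2, 14.0], [461.3, -280.9, 14.0], [462.8, -259.2, 14.0]] [ 507.22235196 -273.28612348   14.        ]
wrist [287 181   7   3  10] [[532.2, -280.2, 14.0], [532.0, -283.9, 14.0], [530.7, -283.8, 14.0], [531.0, -280.2, 14.0]] [ 531.48265453 -282.01135545   14.        ]
top [  0  24  40 141 589] [[1048.1, 667.2, 14.0], [1039.1, 556.2, 14.0], [674.5, 532.8, 14.0], [677.2, 637.7, 14.0]] [859.7222061  598.48037537  14.        ]
top [  0 164  36   9 149] [[657.1, 636.7, 14.0], [677.2, 637.7, 14.0], [674.7, 543.3, 14.0], [654.9, 542.5, 14.0]] [665.97266156 590.0489842   14.        ]
```

View pics/wrist2.png

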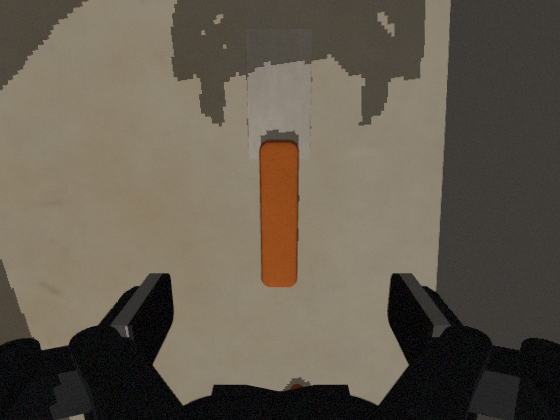

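The wrist view shows the scraper's handle centred between the open fingers (handle centre px (279,213), fingers symmetric about 280). I'll descend and grip.

{"op": "apply_moves", "data": {"targets": [{"claw": 85,"travel": [0.5,0,25],"spin": 0},{"claw": 85,"travel": [0,0,25],"spin": 0},{"claw": 85,"travel": [0,0,25],"spin": 0},{"claw": 85,"travel": [0,0,14.5],"spin": 0},{"claw": 85,"travel": [0,0,0],"spin": 0},{"claw": 20,"travel": [0,0,0],"spin": 0},{"claw": 20,"travel": [0,0,0],"spin": 0},{"claw": 20,"travel": [0,0,0],"spin": 0}], "grip_force": 90}}

```text
time: 5.2
ee_pos: [509.2, -275.3, 23.4]
orientation: [180.0, -0.1, -3.9]
wrist_force: [-0.1, -0.6, -0.6]
gripper_width: 51.0
gripper_force: 0.0
```

{"op": "apply_moves", "data": {"targets": [{"claw": 20,"travel": [0,0,0],"spin": 0},{"claw": 20,"travel": [0,0,0],"spin": 0},{"claw": 20,"travel": [0,0,0],"spin": 0},{"claw": 20,"travel": [0,0,0],"spin": 0}]}}

```text
time: 5.53
ee_pos: [508.9, -274.9, 22.9]
orientation: [-180.0, -0.1, -4.0]
wrist_force: [-2.3, 3.5, 8.6]
gripper_width: 21.7
gripper_force: 73.8
```

{"op": "apply_moves", "data": {"targets": [{"claw": 40,"travel": [0,0,0],"spin": 0},{"claw": 40,"travel": [0,0,0],"spin": 0},{"claw": 40,"travel": [0,0,0],"spin": 0},{"claw": 40,"travel": [0,0,3],"spin": 0},{"claw": 40,"travel": [0,0,0],"spin": 0}]}}

```text
time: 5.95
ee_pos: [508.1, -274.5, 18.2]
orientation: [-180.0, 0.0, -4.0]
wrist_force: [-0.5, -0.3, -0.5]
gripper_width: 40.1
gripper_force: 0.0
```

{"op": "apply_moves", "data": {"targets": [{"claw": 20,"travel": [0,0,0],"spin": 0},{"claw": 20,"travel": [0,0,0],"spin": 0},{"claw": 20,"travel": [0,0,0],"spin": 0},{"claw": 20,"travel": [0,0,0],"spin": 0},{"claw": 20,"travel": [0,0,0],"spin": 0},{"claw": 20,"travel": [0,0,0],"spin": 0},{"claw": 20,"travel": [0,0,0],"spin": 0}]}}

```text
time: 6.53
ee_pos: [508.3, -274.9, 18.9]
orientation: [-180.0, -0.0, -4.0]
wrist_force: [-3.0, 0.9, 5.4]
gripper_width: 21.8
gripper_force: 81.6
```

{"op": "apply_moves", "data": {"targets": [{"claw": 20,"travel": [0,0,-5],"spin": 0},{"claw": 20,"travel": [0,0,-15],"spin": 0},{"claw": 20,"travel": [0,0,-20],"spin": 0},{"claw": 20,"travel": [0,0,-20],"spin": 0},{"claw": 20,"travel": [0,0,0],"spin": -0.06},{"claw": 20,"travel": [0,0,0],"spin": -0.06},{"claw": 20,"travel": [0,0,0],"spin": -0.06},{"claw": 20,"travel": [2,-12,0],"spin": 0}]}}

```text
time: 7.2
ee_pos: [508.6, -264.8, 80.4]
orientation: [179.9, -0.1, 6.4]
wrist_force: [-0.0, -0.7, 0.8]
gripper_width: 21.5
gripper_force: 81.1
```

{"op": "apply_moves", "data": {"targets": [{"claw": 20,"travel": [4,-25,0],"spin": 0},{"claw": 20,"travel": [5,-30,0],"spin": 0},{"claw": 20,"travel": [5,-30,0],"spin": 0},{"claw": 20,"travel": [5,-30,0],"spin": 0},{"claw": 20,"travel": [5,-30,0],"spin": 0},{"claw": 20,"travel": [3,-20,0],"spin": 0},{"claw": 20,"travel": [2,-10,0],"spin": 0},{"claw": 20,"travel": [0,0,0],"spin": 0}]}}

```text
time: 7.87
ee_pos: [519.2, -83.1, 79.3]
orientation: [-179.9, -0.0, 6.5]
wrist_force: [-0.2, 1.1, -0.8]
gripper_width: 21.3
gripper_force: 81.2
```

```bash
python3 - <<'E'
from geo import *
s=env.read_state();print(s['ee_pos'],s['orientation'],toH([s['ee_pos']]),s['wrist_force'])
snap('top','t3.png');snap('wrist','w3.png')
a=cv2.imread('pics/t3.png')[130:250,190:330];a=cv2.resize(a,None,fx=3.3,fy=3.3,interpolation=cv2.INTER_CUBIC)
b=cv2.imread('pics/w3.png')[:, 60:]
b=cv2.resize(b,(330*500//420,396*330*500//420//(330*500//420)))
h=np.hstack([a,cv2.resize(cv2.imread('pics/w3.png'),(330,396))[:a.shape[0]]]) if a.shape[0]==396 else a
cv2.imwrite('pics/c3.png',h);print(h.shape)
E
```

```text
[519.15798542 -83.06684184  79.30814228] [-1.79940506e+02 -3.41768069e-02  6.53291088e+00] [[-117.10828121  -80.90247763]] [-0.16820541  1.09195762 -0.81280303]
(396, 792, 3)
```

View pics/c3.png

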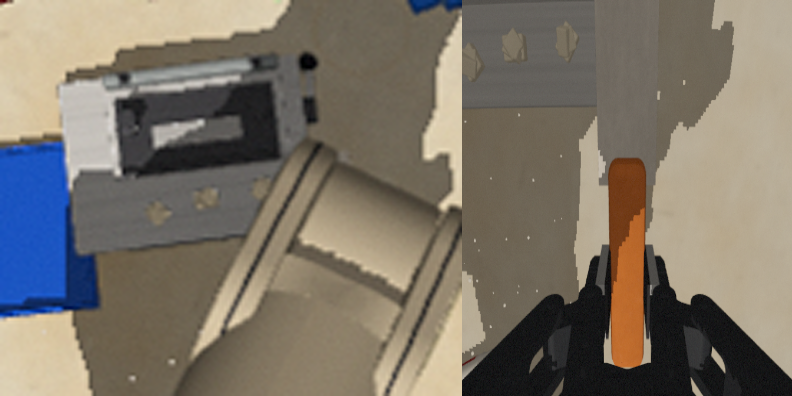

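The wrist view shows the scraper held straight. The ledge is parallel to it and all three chips lie left of the blade (wrist-crop chips at about (468,62), (514,45) and (566,40)). I'll back off 4 mm from the chamfer and lower to the ledge.

{"op": "apply_moves", "data": {"targets": [{"claw": 20,"travel": [-4,0,10],"spin": 0},{"claw": 20,"travel": [0,0,14],"spin": 0},{"claw": 20,"travel": [0,0,8],"spin": 0},{"claw": 20,"travel": [0,0,3],"spin": 0},{"claw": 20,"travel": [0,0,0],"spin": 0},{"claw": 20,"travel": [0,0,0],"spin": 0}]}}

```text
time: 8.47
ee_pos: [514.5, -86.5, 43.5]
orientation: [180.0, 0.0, 6.3]
wrist_force: [0.9, 0.7, -1.1]
gripper_width: 21.7
gripper_force: 81.1
```

{"op": "apply_moves", "data": {"targets": [{"claw": 20,"travel": [0,0,1],"spin": 0},{"claw": 20,"travel": [0,0,0],"spin": 0}]}}

```text
time: 8.63
ee_pos: [514.8, -86.0, 43.0]
orientation: [-180.0, -0.0, 6.3]
wrist_force: [0.2, -0.1, -0.0]
gripper_width: 21.7
gripper_force: 81.1
```

{"op": "apply_moves", "data": {"targets": [{"claw": 20,"travel": [0,0,1],"spin": 0},{"claw": 20,"travel": [0,0,0],"spin": 0}]}}

```text
time: 8.8
ee_pos: [514.7, -85.8, 41.8]
orientation: [-180.0, -0.0, 6.3]
wrist_force: [-0.1, -0.2, -0.5]
gripper_width: 21.6
gripper_force: 81.1
```

{"op": "apply_moves", "data": {"targets": [{"claw": 20,"travel": [0,0,0.7],"spin": 0},{"claw": 20,"travel": [0,0,0],"spin": 0}]}}

```text
time: 8.97
ee_pos: [514.7, -85.9, 41.2]
orientation: [-180.0, -0.0, 6.3]
wrist_force: [-1.0, -0.2, 1.2]
gripper_width: 21.9
gripper_force: 81.3
```

{"op": "apply_moves", "data": {"targets": [{"claw": 20,"travel": [0,0,0.7],"spin": 0},{"claw": 20,"travel": [0,0,0],"spin": 0}]}}

```text
time: 9.13
ee_pos: [514.7, -85.9, 40.5]
orientation: [-180.0, -0.0, 6.3]
wrist_force: [-0.8, 0.7, 4.1]
gripper_width: 21.7
gripper_force: 81.6
```

```bash
python3 -c "
from h import *
s=env.read_state();print(s['ee_pos'],s['wrist_force'],s['ft_torque'],s['orientation'])"
```

```text
[514.74133844 -85.88561215  40.50981653] [-0.79764127  0.65403629  4.06169647] [0.20325719 0.07260315 0.00928705] [-1.79988642e+02 -1.84662639e-02  6.32151741e+00]
```

The blade touches the ledge at TCP z≈41.3. I'll ease up slightly and sweep left.

{"op": "apply_moves", "data": {"targets": [{"claw": 20,"travel": [0,-2,-0.4],"spin": 0},{"claw": 20,"travel": [0,-5,0],"spin": 0},{"claw": 20,"travel": [0,-5,0],"spin": 0},{"claw": 20,"travel": [0,-5,0],"spin": 0},{"claw": 20,"travel": [0,-5,0],"spin": 0},{"claw": 20,"travel": [0,-5,0],"spin": 0},{"claw": 20,"travel": [0,-5,0],"spin": 0},{"claw": 20,"travel": [0,-5,0],"spin": 0}]}}

```text
time: 9.8
ee_pos: [510.5, -48.5, 40.8]
orientation: [-180.0, -0.0, 6.3]
wrist_force: [0.5, -1.6, 2.3]
gripper_width: 21.7
gripper_force: 81.5
```

{"op": "apply_moves", "data": {"targets": [{"claw": 20,"travel": [0,-5,0],"spin": 0},{"claw": 20,"travel": [0,-5,0],"spin": 0},{"claw": 20,"travel": [0,-5,0],"spin": 0},{"claw": 20,"travel": [0,-5,0],"spin": 0},{"claw": 20,"travel": [0,-5,0],"spin": 0},{"claw": 20,"travel": [0,-5,0],"spin": 0},{"claw": 20,"travel": [0,-5,0],"spin": 0},{"claw": 20,"travel": [0,-5,0],"spin": 0}]}}

```text
time: 10.47
ee_pos: [506.1, -8.9, 40.8]
orientation: [-180.0, -0.0, 6.3]
wrist_force: [-0.2, -1.8, 2.5]
gripper_width: 21.6
gripper_force: 81.5
```

```bash
python3 - <<'E'
from geo import *
s=env.read_state();print(s['ee_pos'],s['orientation'],toH([s['ee_pos']]),s['wrist_force'])
snap('wrist','w4.png')
E
```

```text
[506.08265958  -8.91140749  40.79594027] [-1.79999087e+02 -8.62831278e-04  6.31894152e+00] [[-122.06987443   -5.76676586]] [-0.17322168 -1.79424176  2.47520352]
```

View pics/w4.png

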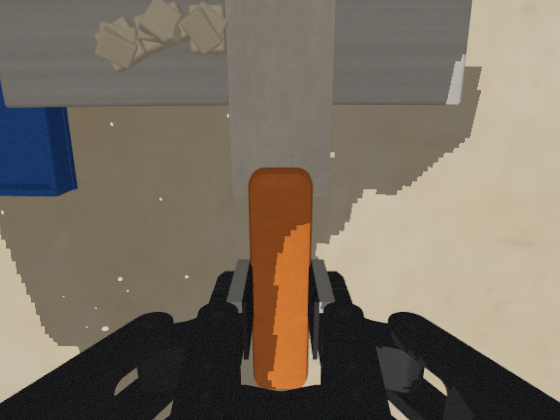

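All three chips are being pushed in a row along the ledge (px (205,28), (160,24), (117,43)). I'll carry on off the left end.

{"op": "apply_moves", "data": {"targets": [{"claw": 20,"travel": [0,-5,0],"spin": 0},{"claw": 20,"travel": [0,-5,0],"spin": 0},{"claw": 20,"travel": [0,-5,0],"spin": 0},{"claw": 20,"travel": [0,-5,0],"spin": 0},{"claw": 20,"travel": [0,-5,0],"spin": 0},{"claw": 20,"travel": [0,-5,0],"spin": 0},{"claw": 20,"travel": [0,-5,0],"spin": 0},{"claw": 20,"travel": [0,-5,0],"spin": 0}]}}

```text
time: 11.18
ee_pos: [501.6, 30.9, 40.8]
orientation: [-180.0, 0.0, 6.3]
wrist_force: [0.4, -2.1, 2.8]
gripper_width: 21.9
gripper_force: 81.5
```

{"op": "apply_moves", "data": {"targets": [{"claw": 20,"travel": [0,-5,0],"spin": 0},{"claw": 20,"travel": [0,-5,0],"spin": 0},{"claw": 20,"travel": [0,-5,0],"spin": 0},{"claw": 20,"travel": [0,-5,0],"spin": 0},{"claw": 20,"travel": [0,-5,0],"spin": 0},{"claw": 20,"travel": [0,-5,0],"spin": 0},{"claw": 20,"travel": [0,-5,0],"spin": 0},{"claw": 20,"travel": [0,-5,0],"spin": 0}]}}

```text
time: 11.85
ee_pos: [497.2, 70.6, 40.8]
orientation: [-180.0, 0.0, 6.3]
wrist_force: [-0.2, -1.7, 2.4]
gripper_width: 21.7
gripper_force: 81.5
```

{"op": "apply_moves", "data": {"targets": [{"claw": 20,"travel": [0,-5,0],"spin": 0},{"claw": 20,"travel": [0,-5,0],"spin": 0},{"claw": 20,"travel": [0,-3,0],"spin": 0},{"claw": 20,"travel": [0,0,0],"spin": 0},{"claw": 20,"travel": [0,0,0],"spin": 0}]}}

```text
time: 12.27
ee_pos: [495.8, 83.8, 40.8]
orientation: [-180.0, 0.0, 6.4]
wrist_force: [-0.0, 2.4, 2.9]
gripper_width: 22.0
gripper_force: 81.5
```

```bash
python3 - <<'E'
from geo import *
s=env.read_state();print(s['ee_pos'],s['orientation'],toH([s['ee_pos']]),s['wrist_force'])
snap('wrist','w5.png');snap('top','t5.png')
a=cv2.resize(cv2.imread('pics/t5.png')[130:240,165:305],None,fx=3,fy=3,interpolation=cv2.INTER_CUBIC)
b=cv2.resize(cv2.imread('pics/w5.png'),(375,281))
h=np.zeros((330,795,3),np.uint8);h[:330,:420]=a;h[:281,420:]=b;cv2.imwrite('pics/c5.png',h)
E
```

```text
[495.83064411  83.81319585  40.80001788] [-1.79956787e+02  4.29478818e-03  6.38358551e+00] [[-122.21232251   87.52275977]] [-0.03363553  2.39706853  2.92336592]
```

View pics/c5.png

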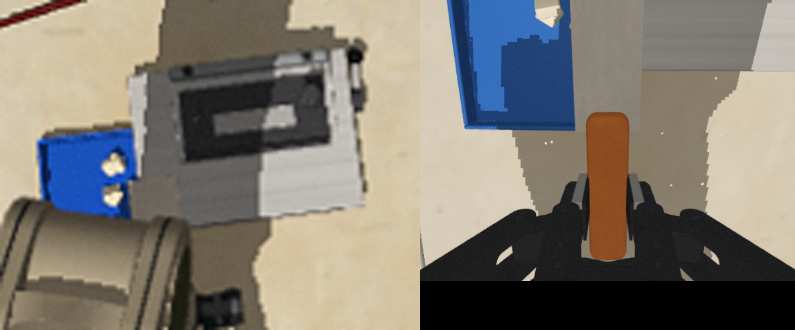

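The top crop shows two chips in the tray at crop (112,163) and (113,196). The third may be hidden under the blade. I'll lift, move back to the middle, and look.

{"op": "apply_moves", "data": {"targets": [{"claw": 20,"travel": [0,-4,0],"spin": 0},{"claw": 20,"travel": [0,0,-10],"spin": 0},{"claw": 20,"travel": [-3,0,-15],"spin": 0},{"claw": 20,"travel": [0,15,0],"spin": 0},{"claw": 20,"travel": [0,25,0],"spin": 0},{"claw": 20,"travel": [0,25,0],"spin": 0},{"claw": 20,"travel": [0,20,0],"spin": 0},{"claw": 20,"travel": [0,6,0],"spin": 0}]}}

```text
time: 13.03
ee_pos: [502.2, -7.2, 66.4]
orientation: [180.0, -0.0, 6.1]
wrist_force: [0.3, -0.7, -0.2]
gripper_width: 22.0
gripper_force: 81.2
```

{"op": "apply_moves", "data": {"targets": [{"claw": 20,"travel": [0,0,0],"spin": 0},{"claw": 20,"travel": [0,0,0],"spin": 0}]}}

```text
time: 13.2
ee_pos: [502.3, -3.2, 65.9]
orientation: [-180.0, 0.0, 6.3]
wrist_force: [0.7, 0.0, 0.6]
gripper_width: 21.5
gripper_force: 81.2
```

```bash
python3 - <<'E'
from geo import *
s=env.read_state();print(s['ee_pos'],s['orientation'],toH([s['ee_pos']]),s['wrist_force'])
snap('wrist','w6.png');snap('top','t6.png')
a=cv2.resize(cv2.imread('pics/t6.png')[130:240,165:305],None,fx=3,fy=3,interpolation=cv2.INTER_CUBIC)
b=cv2.resize(cv2.imread('pics/w6.png'),(375,281))
h=np.zeros((330,795,3),np.uint8);h[:330,:420]=a;h[:281,420:]=b;cv2.imwrite('pics/c6.png',h)
E
```

```text
[502.33616805  -3.20119994  65.87750112] [-1.79970986e+02  2.24848654e-02  6.29954919e+00] [[-125.17544559    0.31584023]] [0.72786744 0.00646155 0.58136758]
```

View pics/c6.png

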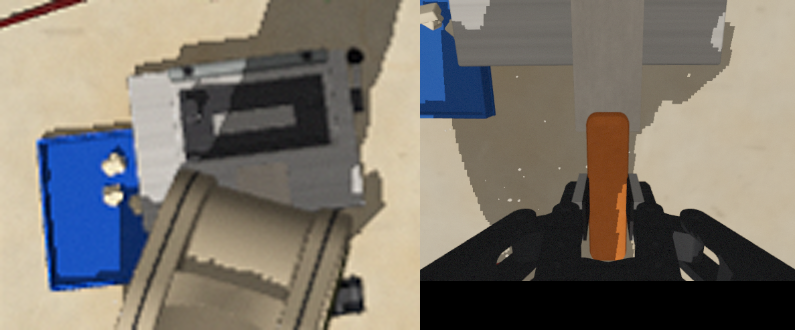

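```bash
python3 - <<'E'
from geo import *
snap('scene','s6.png')
f=lambda n,y,x,w,h:cv2.resize(cv2.imread('pics/'+n)[y[0]:y[1],x[0]:x[1]],(w,h),interpolation=cv2.INTER_CUBIC)
h=np.zeros((600,800,3),np.uint8)
h[:300,:400]=f('t6.png',(170,215),(180,240),400,300)
h[:300,400:]=f('w6.png',(0,90),(0,120),400,300)
h[300:,:400]=f('s6.png',(235,310),(185,285),400,300)
cv2.imwrite('pics/c7.png',h)
E
```

```text
(no output)
```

View pics/c7.png

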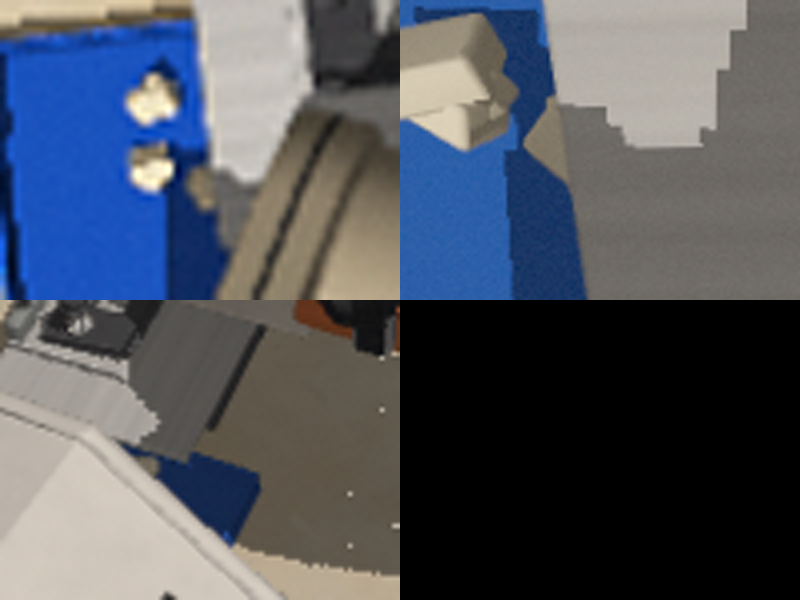

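```bash
python3 - <<'E'
from geo import *
t=load('top');w=load('wrist')
for z in (5,10,15,20,28): print(z,'top tip(190,172)/ctr(203,188)',toH(ray(t,[(180+190*.15,170+172*.15),(180+203*.15,170+188*.15)],z)).round(1).tolist(),'wrist tip/ctr',toH(ray(w,[(124*.3,145*.3),(150*.3,145*.3)],z)).round(1).tolist())
E
```

```text
5 top tip(190,172)/ctr(203,188) [[-23.5, 106.6], [-29.7, 102.6]] wrist tip/ctr [[-26.0, 114.7], [-26.1, 110.9]]
10 top tip(190,172)/ctr(203,188) [[-24.2, 106.0], [-30.4, 102.0]] wrist tip/ctr [[-26.7, 111.6], [-26.8, 107.9]]
15 top tip(190,172)/ctr(203,188) [[-24.8, 105.3], [-31.0, 101.3]] wrist tip/ctr [[-27.4, 108.5], [-27.5, 104.9]]
20 top tip(190,172)/ctr(203,188) [[-25.5, 104.6], [-31.7, 100.7]] wrist tip/ctr [[-28.1, 105.4], [-28.2, 102.0]]
28 top tip(190,172)/ctr(203,188) [[-26.6, 103.5], [-32.7, 99.6]] wrist tip/ctr [[-29.3, 100.5], [-29.3, 97.2]]
```

The third chip lies in the tray beside the ledge's end. Triangulated, its top is about 18 mm up and its y is about -30 mm in the tray's frame. So all three are in. Now the insertion: lower to just above seat level and enter.

{"op": "apply_moves", "data": {"targets": [{"claw": 20,"travel": [0,0,8],"spin": 0},{"claw": 20,"travel": [0,0,7],"spin": 0},{"claw": 20,"travel": [0,0,2.4],"spin": 0},{"claw": 20,"travel": [0,0,0],"spin": 0},{"claw": 20,"travel": [0,0,0],"spin": 0}]}}

```text
time: 13.77
ee_pos: [502.3, -3.9, 48.1]
orientation: [180.0, 0.0, 6.3]
wrist_force: [-0.8, 0.7, 0.7]
gripper_width: 21.9
gripper_force: 81.2
```

{"op": "apply_moves", "data": {"targets": [{"claw": 20,"travel": [4,0,0],"spin": 0},{"claw": 20,"travel": [5,0,0],"spin": 0},{"claw": 20,"travel": [5,0,0],"spin": 0},{"claw": 20,"travel": [4,0,0],"spin": 0},{"claw": 20,"travel": [0,0,0],"spin": 0}]}}

```text
time: 14.18
ee_pos: [521.5, -1.6, 48.6]
orientation: [180.0, -0.0, 6.3]
wrist_force: [-0.3, 0.8, -1.2]
gripper_width: 21.8
gripper_force: 81.2
```

{"op": "apply_moves", "data": {"targets": [{"claw": 20,"travel": [4,0,0],"spin": 0},{"claw": 20,"travel": [4,0,0],"spin": 0},{"claw": 20,"travel": [2,0,0],"spin": 0},{"claw": 20,"travel": [0,0,0],"spin": 0}]}}

```text
time: 14.52
ee_pos: [530.8, -0.6, 48.4]
orientation: [180.0, -0.0, 6.3]
wrist_force: [0.4, -0.7, -1.2]
gripper_width: 21.8
gripper_force: 81.2
```

{"op": "apply_moves", "data": {"targets": [{"claw": 20,"travel": [0,0,0.8],"spin": 0},{"claw": 20,"travel": [0,0,0],"spin": 0},{"claw": 20,"travel": [0,0,0],"spin": 0}]}}

```text
time: 14.77
ee_pos: [530.2, -0.7, 47.6]
orientation: [-180.0, 0.0, 6.3]
wrist_force: [-0.0, 0.4, -0.9]
gripper_width: 21.8
gripper_force: 81.2
```

{"op": "apply_moves", "data": {"targets": [{"claw": 20,"travel": [0,0,0.6],"spin": 0},{"claw": 20,"travel": [0,0,0],"spin": 0},{"claw": 20,"travel": [0,0,0],"spin": 0}]}}

```text
time: 15.02
ee_pos: [530.2, -0.7, 47.0]
orientation: [-180.0, 0.0, 6.3]
wrist_force: [-0.4, -0.5, 0.1]
gripper_width: 21.9
gripper_force: 81.3
```

{"op": "apply_moves", "data": {"targets": [{"claw": 20,"travel": [0,0,0.5],"spin": 0},{"claw": 20,"travel": [0,0,0],"spin": 0},{"claw": 20,"travel": [0,0,0],"spin": 0}]}}

```text
time: 15.27
ee_pos: [530.3, -0.7, 46.5]
orientation: [-180.0, -0.0, 6.3]
wrist_force: [-1.5, 0.4, 1.3]
gripper_width: 21.4
gripper_force: 81.4
```

The seat was found at TCP z≈47, as predicted. Blade edge is about 12 mm in. I'll advance slowly, watching the drag.

{"op": "apply_moves", "data": {"targets": [{"claw": 20,"travel": [4,0,0],"spin": 0},{"claw": 20,"travel": [4,0,0],"spin": 0},{"claw": 20,"travel": [4,0,0],"spin": 0},{"claw": 20,"travel": [0,0,0],"spin": 0},{"claw": 20,"travel": [0,0,0],"spin": 0}]}}

```text
time: 15.68
ee_pos: [543.0, 0.7, 46.6]
orientation: [180.0, -0.1, 6.3]
wrist_force: [1.4, 0.8, 2.0]
gripper_width: 21.8
gripper_force: 81.4
```

{"op": "apply_moves", "data": {"targets": [{"claw": 20,"travel": [2,0,0],"spin": 0},{"claw": 20,"travel": [1,0,0],"spin": 0},{"claw": 20,"travel": [0,0,0],"spin": 0},{"claw": 20,"travel": [0,0,0],"spin": 0}]}}

```text
time: 16.02
ee_pos: [545.3, 0.9, 46.5]
orientation: [-180.0, -0.0, 6.3]
wrist_force: [0.2, 0.1, 2.4]
gripper_width: 22.1
gripper_force: 81.5
```

{"op": "apply_moves", "data": {"targets": [{"claw": 20,"travel": [1,0,0],"spin": 0},{"claw": 20,"travel": [1,0,0],"spin": 0},{"claw": 20,"travel": [0,0,0],"spin": 0},{"claw": 20,"travel": [0,0,0],"spin": 0}]}}

```text
time: 16.35
ee_pos: [547.3, 1.2, 46.5]
orientation: [-180.0, -0.0, 6.3]
wrist_force: [-0.2, 0.0, 2.3]
gripper_width: 22.0
gripper_force: 81.5
```

{"op": "apply_moves", "data": {"targets": [{"claw": 20,"travel": [1,0,0],"spin": 0},{"claw": 20,"travel": [1,0,0],"spin": 0},{"claw": 20,"travel": [0,0,0],"spin": 0}]}}

```text
time: 16.6
ee_pos: [549.3, 1.5, 46.5]
orientation: [-180.0, -0.0, 6.3]
wrist_force: [-0.9, -0.3, 3.0]
gripper_width: 22.0
gripper_force: 81.5
```

{"op": "apply_moves", "data": {"targets": [{"claw": 20,"travel": [1,0,0],"spin": 0},{"claw": 20,"travel": [1,0,0],"spin": 0},{"claw": 20,"travel": [0,0,0],"spin": 0}]}}

```text
time: 16.85
ee_pos: [550.7, 1.6, 46.3]
orientation: [-180.0, 0.1, 6.3]
wrist_force: [-5.3, 0.7, 4.9]
gripper_width: 21.4
gripper_force: 81.8
```

```bash
python3 -c "
from h import *
s=env.read_state();print(s['ee_pos'],s['wrist_force'],s['ft_torque'],s['orientation'])"
```

```text
[550.69179779   1.56173904  46.28764402] [-5.26389894  0.68602368  4.86445807] [-0.0206295   0.76462368  0.05589027] [-1.79987759e+02  7.87212396e-02  6.31516578e+00]
```

{"op": "apply_moves", "data": {"targets": [{"claw": 20,"travel": [1,0,0],"spin": 0},{"claw": 20,"travel": [1,0,0],"spin": 0},{"claw": 20,"travel": [0,0,0],"spin": 0},{"claw": 20,"travel": [0,0,0],"spin": 0}]}}

```text
time: 17.18
ee_pos: [552.3, 1.7, 46.2]
orientation: [-180.0, 0.1, 6.3]
wrist_force: [-6.6, -0.2, 6.6]
gripper_width: 21.7
gripper_force: 81.9
```

{"op": "apply_moves", "data": {"targets": [{"claw": 20,"travel": [1,0,0],"spin": 0},{"claw": 20,"travel": [1,0,0],"spin": 0},{"claw": 20,"travel": [0,0,0],"spin": 0},{"claw": 20,"travel": [0,0,0],"spin": 0}]}}

```text
time: 17.52
ee_pos: [553.9, 1.8, 46.2]
orientation: [-180.0, 0.2, 6.3]
wrist_force: [-7.6, -0.8, 6.9]
gripper_width: 21.8
gripper_force: 82.1
```

```bash
python3 -c "
from h import *
s=env.read_state();print(s['ee_pos'],s['wrist_force'],s['ft_torque'],s['orientation'])"
```

```text
[553.94293215   1.79128475  46.15125811] [-7.60557732 -0.76019252  6.87211431] [-0.10410213  1.44475146  0.04688133] [-1.79974540e+02  1.58861131e-01  6.29850854e+00]
```

{"op": "apply_moves", "data": {"targets": [{"claw": 20,"travel": [1,0,0],"spin": 0},{"claw": 20,"travel": [0.5,0,0],"spin": 0},{"claw": 20,"travel": [0,0,0],"spin": 0},{"claw": 20,"travel": [0,0,0],"spin": 0},{"claw": 20,"travel": [0,0,0],"spin": 0},{"claw": 20,"travel": [0,0,0],"spin": 0}]}}

```text
time: 18.02
ee_pos: [555.1, 1.9, 46.1]
orientation: [-180.0, 0.2, 6.3]
wrist_force: [-10.4, -0.1, 8.0]
gripper_width: 21.7
gripper_force: 82.2
```

```bash
python3 - <<'E'
from geo import *
s=env.read_state();print(s['ee_pos'],toH([s['ee_pos']]),s['wrist_force'],s['ft_torque'],s['orientation'])
snap('wrist','w8.png');snap('top','t8.png')
for n in('w5','w6','w8'):
    im=cv2.imread(f'pics/{n}.png').astype(int)
    m=((im[...,2]>90)&(im[...,0]<60)&(im[...,2]>2*im[...,1]-20)).astype(np.uint8)
    k,lab,st,c=cv2.connectedComponentsWithStats(m);i=1+np.argmax(st[1:,4]);print(n,st[i],c[i])
a=cv2.resize(cv2.imread('pics/t8.png')[130:240,165:305],None,fx=3,fy=3,interpolation=cv2.INTER_CUBIC)
b=cv2.resize(cv2.imread('pics/w8.png'),(375,281))
h=np.zeros((330,795,3),np.uint8);h[:330,:420]=a;h[:281,420:]=b;cv2.imwrite('pics/c8.png',h)
E
```

```text
[555.07685864   1.86793118  46.08668449] [[-72.19602728  -0.36074578]] [-10.35190422  -0.13598038   7.97608783] [-0.23875777  1.76355261  0.00971487] [-179.9686831     0.19913519    6.2919173 ]
w5 [  248   168    64   220 12353] [280.00987614 273.9006719 ]
w6 [  249   168    63   222 11217] [277.5842917  267.54265846]
w8 [ 248  168   64  216 5523] [274.4059388  221.78671012]
```

View pics/c8.png

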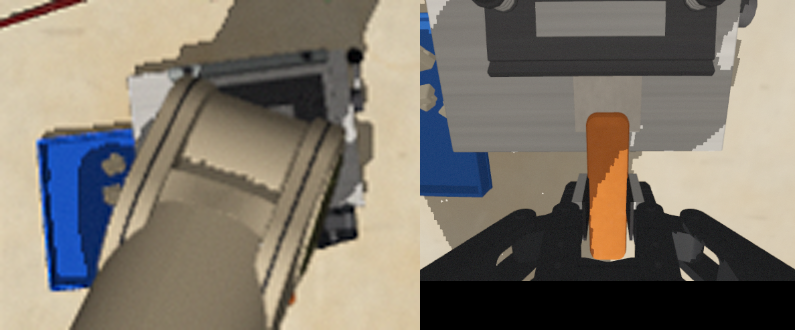

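The wrist view shows the blade under the plate, square to the mouth, with no slip of the handle in the grip (its top edge stays at px row 168). The edge is about 37 mm in and about 5 mm past first contact, so the plate is lifted roughly 0.8 mm. Handing in.

```bash
python3 -c "
from h import *
print(order.finish_job())"
```

```text
the job is handed in; nothing more can be done
None
```

I've handed the job in: the three offcuts are in the blue tray, and the scraper is still gripped with its blade flat about 37 mm into the mouth. I estimate from the depth past first contact that the plate is lifted about 0.8 mm; the lift wasn't measured directly, and no judging result came back.

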